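# Knock a cake out of its turn-over mould

## Task

One of the two turn-over moulds still has a small cake stuck in its cup. Holding its red handle all the way, swing that mould right over the white tray until it rests upside down on its stops, gently enough that the cake is still in it; then knock it against its stops (lift the handle a little and let it drop, again if needed) until the cake falls out into the tray. Leave that mould upside down and the empty one as it is, and do not touch the cake.

Things in the scene. Friction and masses are not known exactly. Their poses are not given: they have to be found in the camera images.
- cake: small round golden-brown cake, 50 mm across and 31 mm high, tapering to 33 mm at its foot, 60 g; origin at the centre of its foot. It starts upright in the cup of one of the two moulds. Three nubs of crust hold it there: they carry it upside down at rest (they yield at about 4.5 times its weight), but knocks push them aside, a few millimetres in all, and it drops out
- tray: white card tray, open on top, fixed for the episode, 287 mm along its x by 253 mm along its y, walls 51 mm high and 3 mm thick, floor 2 mm; origin at the centre of its underside. The two moulds stand next to each other along its -y side and turn over into it
- full_mould (a joint): turning angle of the mould that holds the cake, rad: 0 = cup upright (resting on its stops beside the tray), 3.14 = turned right over, upside down above the tray and resting on its stops. It falls freely either way past the top, with little friction. The mould is a dark tapered cup, 67 mm across at its rim and 38 mm high, between two flat steel side bars, centred 85 mm from the hinge line; the rim stands 26 mm above the bars
- full_handle (a point): middle of the red handle of the mould that holds the cake: a round bar 14 mm thick, 90 mm long, parallel to the hinge line and 170 mm from it, at the same height as the hinge (78 mm above the counter) when the mould is at either stop. The bar is free on top and below, with 44 mm clear between it and the cup; weight at the handle about 2 N
- full_hinge (a point): middle of the hinge line of that mould on its steel stand (fixed for the episode), 78 mm above the counter; its x axis lies along the hinge line, its y axis points across into the tray (the handle starts on the -y side and swings up and over to the +y side), z up; it does not turn with the mould
- full_cup (a point): centre of the inner floor of the cup that holds the cake; turns with the mould; the foot of the cake rests here at the start
- spare_mould (a joint): turning angle of the other, empty mould of the same kind, whose stand is beside it; 0 = upright
There are look-alikes about, which are no part of the job. Of the things like the cake, leave any that is grey; of the rest the smaller one is meant.

How it is judged:
On the way, in this order (a step that is already met when the one before it is completed fails the run):
1. the mould rests upside down over the tray with the cake still in it (value of joint full_mould above 2.97 rad and distance between cake and full_cup below 0.012 m), for 0.2 s.
2. the cake is out of the mould and in the tray (z of cake in the frame of tray below 0.056 m and distance between cake and full_cup above 0.03 m), for 0.1 s.
At the end, for the whole second after the job is handed in: the cake lies at rest inside the tray, out of the cup; its mould is upside down on its stops (within 10 degrees) and the empty mould is still upright (within 10 degrees) (x of cake in the frame of tray between -0.14 and 0.14 m and y of cake in the frame of tray between -0.123 and 0.123 m and z of cake in the frame of tray between 0 and 0.056 m and linear speed of cake below 0.05 m/s and value of joint full_mould above 2.97 rad and value of joint spare_mould below 0.17 rad); the robot touches nothing.
It fails at once if the empty mould is turned by more than 30 degrees (value of joint spare_mould above 0.52 rad).
It fails at once if the robot touches the cake (contact force between any of the fingers, the arm and cake above 0.3 N).
It also fails if it takes over 51 s, if anything falls off the work surface, if the arm or the gripper's body presses on something with over 40 N, if the wrist force passes 120 N, or if a joint passes its speed limit or range.

## Robot

A 6-joint arm with a two-finger parallel gripper is mounted at the origin on a cart in front of the work surface, level with it; the furniture and walls round the work are solid. World frame = base frame: x ahead of the robot, y to its left, z up, the work surface at z = 0. Lengths are in m, angles in rad, forces in N, time in s.
With the tool pointing down it reaches from about 0.225 to 0.875 m from the base axis. Payload 3.4 kg.
Tool frame: the origin (TCP) lies at the very end of the fingers, on their centre line; the grasp point (between the pads) lies 19 mm behind it; x points along the fingers, y is the direction in which the jaws open and shut, and the axes are right-handed (so a half turn about x gives the same grasp; the last joint's range is limited). The gripper opens to 85 mm and grips with 20 to 120 N. Pads are 22 mm wide; open, the fingers measure 114 mm over their backs; the gripper's body (76 mm by 85 mm) begins 54 mm behind the grasp point. The pads swing forward as they close: fully open they stand 13 mm farther back than shut.
Start: joints at [-1.236, 0.276, 1.505, -0, 1.361, -0.121], TCP at [0.253, -0.516, 0.231] pointing down, gripper open.
Joint ranges: [-2.89, 2.89], [-0.75, 2.08], [0.22, 2.7], [-1.18, 4.32], [0.11, 2.71], [-2.7, 2.7]. Speed limits (rad/s): [2.57, 2.57, 3.14, 3.14, 3.14, 3.14].

## Interface

Orientations are given as a rotation vector (axis times angle).
In Python, from rig import get_state, grab_frame, camera_model, job gives the robot as it stands. The module is installed in compiled form; this text tells all that it offers.
- The arm moves only by the tool carry_out, never from a script. Its arguments are lists of equal length, an entry for each row: "translation": the shift along the world's x, y, z in units of 0.15 m (1.0 is 0.15 m), a list of three; "angular": the turn, a rotation vector about the world's x, y, z in units of 90 degrees (1.0 is 90 degrees), a list of three. A call has 1 to 10 rows; each row is the pose to reach, as a shift and turn from the pose measured when the call began; what a row does not reach only later rows make up. A row lasts 1/10 s, in which the tool goes at most 50 mm and 8.59 degrees, less where a joint would pass 70% of its speed; a pose out of reach is approached as far as the arm can. A call with a number of a shift or a turn outside -1 to 1 is refused whole. A call with a gripper value outside its range is refused whole. "hand" is the gripper's target within -1 to 1 (fully open at 1, half-way at 0, shut at -1), set as the call begins (left out, the last holds). The fingers move at their own pace and stop on an object; "newtons" is the grip in N (left out, the last holds). Time passes only in rows, so rows that repeat a pose let the fingers close. It gives the time, the measured TCP pose, the force and the opening at its end, in the units of the state.
- get_state(): the state, without advancing time (a new reading comes with each control period).
- grab_frame(name): name is "scene" or "top" or "wrist"; returns (picture, depth): 400x640x3 uint8, blue, green, red; 400x640 float32, m along the optical axis (not along the pixel's ray), 0 where there is no reading.
- camera_model(name): a dict with "vfov" (degrees; the focal length in pixels is half the picture's height over the tangent of half this angle, whatever the lens; pixels are square), "cx", "cy" (the principal point, pixels), "eye" and "orientation" of the camera in the world. Camera axes: x right, y up, looking along -z (the intrinsics and any distortion apply to the point x, -y, -z); pixel columns grow to the right and rows downward; lengths in m; the calibration is good to about 2 mm. The wrist camera is an equidistant fisheye: a pixel r from the principal point sees the ray r / f radians off the axis. A picture is of the moment at which its call begins: read the wrist's pose just before it. camera_model takes no time and is no camera call; for the wrist camera it gives the pose at the moment of the call.
- job.job_done(): hands the job in, once; it reports no verdict.
The state is a dict: "clock": time; "qpos": joint angles; "joint_vel": joint speeds; "joint_torque": joint torques, N m; "position": TCP position; "orientation": TCP orientation; "wrist_force": force on the tool from outside, world axes, zero at the start; "moment": the same for the moment, N m; "grip_width": opening from 0.0 (shut) to 1.0 (fully open).
Only numpy, scipy, OpenCV 4.12 (cv2) and the standard library are available. Lean on these libraries where they do the work, as an engineer would, in place of code of your own. Each camera call takes 0.05 s, during which the arm holds its last target. There are 200 camera calls.

## Working session

There is one attempt and no reset: what is moved stays moved. The work goes in short steps, Python scripts to look and compute and a tool call to move; the robot and the scene stay as the last step left them, time stands still between calls to the robot, and variables do not carry over. Pictures are saved under pics/ and viewed, about 8 in all and at most 12, crops included, and the job is handed in when it is done.

Besides the shell and the picture viewer there is one more tool, called after "Call:" as name(argument=value, ...) on one line, values as JSON. carry_out: Moves the arm, as the interface text tells. Shifts and turns lie within -1 to 1; 1 stands for 0.15 m of shift or 90 degrees of turn. Its arguments: {"type":"object","properties":{"translation":{"type":"array","items":{"type":"array","items":{"type":"number","minimum":-1,"maximum":1}}},"angular":{"type":"array","items":{"type":"array","items":{"type":"number","minimum":-1,"maximum":1}}},"hand":{"type":"number"},"newtons":{"type":"number"}},"required":["translation","angular"]}

```bash
mkdir -p pics; cat > h.py <<'E'
import numpy as np,cv2
from rig import get_state,grab_frame,camera_model,job
from scipy.spatial.transform import Rotation as R
def rot(o):
    o=np.array(o,float)
    return o if o.shape==(3,3) else (R.from_rotvec(o).as_matrix() if o.size==3 else R.from_quat(o).as_matrix())
def cloud(name):
    m=camera_model(name);im,d=grab_frame(name)
    f=200/np.tan(np.radians(m['vfov']/2))
    v,u=np.mgrid[0:400,0:640]
    P=np.stack([(u-m['cx'])/f*d,-(v-m['cy'])/f*d,-d],-1)
    W=P@rot(m['orientation']).T+np.array(m['eye'])
    W[d==0]=np.nan
    return im,W
E
python3 - <<'E'
from h import *
for n in('scene','top'):
    im,W=cloud(n);cv2.imwrite(f'pics/{n}0.png',im);np.savez(f'{n}0.npz',im=im,W=W);print(n,camera_model(n))
    hsv=cv2.cvtColor(im,cv2.COLOR_BGR2HSV);h,s,v=cv2.split(hsv)
    m=((h<6)|(h>174))&(s>150)&(v>60)
    k,l,st,c=cv2.connectedComponentsWithStats(m.astype('uint8'))
    for i in range(1,k):
        if st[i,4]>40:
            p=W[l==i];print(st[i],c[i].round(),np.nanmedian(p,0).round(3),np.nanpercentile(p,3,axis=0).round(3),np.nanpercentile(p,97,axis=0).round(3))
print(get_state())
E
```

```text
scene {'vfov': 47.98673329634062, 'cx': 321.37358845180256, 'cy': 203.48483512385175, 'eye': array([0.02746115, 0.57376558, 0.49311837]), 'orientation': array([ 0.49559297, -1.30450487, -2.15329404])}
[447  75  17  17 208] [456.  82.] [ 0.795 -1.203  0.088] [ 0.774 -1.234  0.058] [ 0.831 -1.188  0.109]
[331 177  30  15 181] [345. 184.] [ 0.563 -0.14   0.083] [ 0.524 -0.149  0.076] [ 0.604 -0.132  0.087]
[377 197  36  19 251] [394. 206.] [ 0.422 -0.114  0.084] [ 0.384 -0.124  0.076] [ 0.465 -0.106  0.087]
top {'vfov': 49.228000689189294, 'cx': 314.16420089527384, 'cy': 199.54720273081224, 'eye': array([ 0.46709607, -0.02761774,  0.98571468]), 'orientation': array([ 0.06638618, -0.04983083, -1.58493225])}
[370 164  11  42 258] [375. 185.] [ 0.564 -0.145  0.084] [ 0.523 -0.155  0.08 ] [ 0.604 -0.135  0.088]
[358 231  13  43 269] [364. 252.] [ 0.423 -0.119  0.084] [ 0.384 -0.13   0.078] [ 0.465 -0.109  0.087]
{'clock': 0.1, 'qpos': array([-1.23599697e+00,  2.76513682e-01,  1.50599967e+00,  8.91230893e-06,
        1.36072629e+00, -1.21036157e-01]), 'joint_vel': array([ 0.001232  , -0.00072205, -0.00422777, -0.00041915,  0.00027585,
        0.0011456 ]), 'joint_torque': array([ 3.88535761e-05, -4.17700732e+01, -2.46404654e+01, -3.71624283e-04,
        5.80159191e-03, -1.40493714e-05]), 'position': array([ 0.25294358, -0.51584453,  0.23053927]), 'orientation': array([ 1.96868649,  0.458326  , -1.96902408]), 'wrist_force': array([-0.39360144, -0.84112745,  0.39448747]), 'moment': array([-0.05131792,  0.01984175, -0.01166773]), 'grip_width': 0.9959493615511225}
```

```bash
python3 -c "
import cv2,numpy as np
a=cv2.imread('pics/scene0.png');b=cv2.imread('pics/top0.png')
cv2.imwrite('pics/both0.png',cv2.resize(np.vstack([a,b]),(480,600)))"
```

```text
(no output)
```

View pics/top0.png

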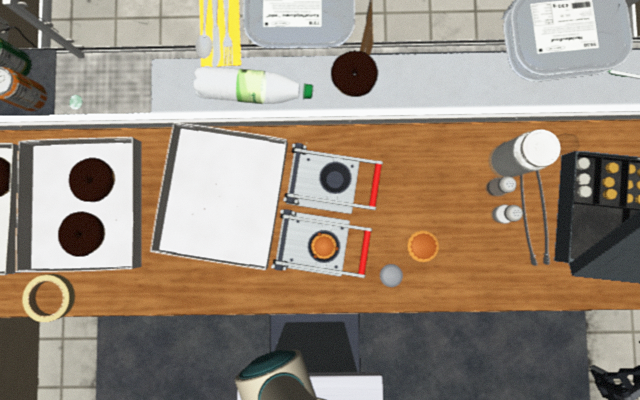

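View pics/scene0.png

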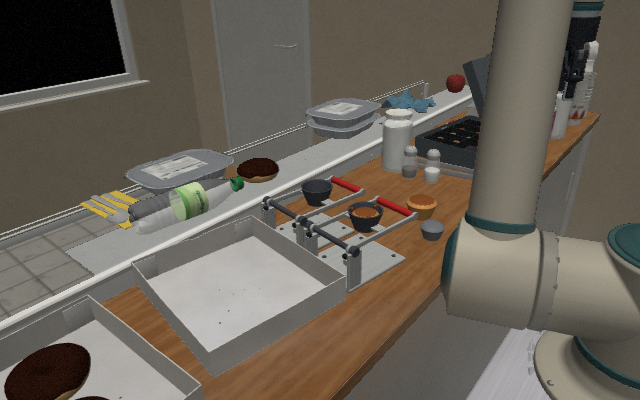

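Candidates (top view):
- (323,246): golden cake in the near mould's cup.
- (423,246): larger golden one loose on the counter.
- (391,275): grey one, not to be touched.
- (355,74), (90,180), (80,233): brown cakes.
- The far mould's cup at (335,178) looks empty.

My choice is the near mould, with its handle at (364,252). Next I'll check it in a crop and get the axis directions.

```bash
python3 - <<'E'
from h import *
for n,box in(('top',(345,380,225,280)),('scene',(370,420,190,222))):
    z=np.load(n+'0.npz');im,W=z['im'],z['W']
    h,s,v=cv2.split(cv2.cvtColor(im,cv2.COLOR_BGR2HSV))
    m=((h<8)|(h>172))&(s>110)&(v>40)
    b=np.zeros_like(m);b[box[2]:box[3],box[0]:box[1]]=1
    vv,uu=np.nonzero(m&b)
    # rays onto plane z=.080 
    c=camera_model(n);f=200/np.tan(np.radians(c['vfov']/2))
    D=np.stack([(uu-c['cx'])/f,-(vv-c['cy'])/f,-np.ones(len(uu))],-1)@rot(c['orientation']).T
    e=np.array(c['eye']);P=(e+D*((.08-e[2])/D[:,2])[:,None])[:,:2].astype('float32')
    r=cv2.minAreaRect(P);print(n,r[0],r[1],r[2],cv2.fitLine(P,2,0,.01,.01).ravel())
    if n=='top':
        wh=((s<30)&(v>190)&(abs(W[...,2])<.03));k,l,st,ce=cv2.connectedComponentsWithStats(wh.astype('uint8'))
        for i in range(1,k):
            if st[i,4]>4000: print('tray',ce[i],cv2.minAreaRect(W[l==i][:,:2].astype('float32')))
        cv2.imwrite('pics/crop.png',cv2.resize(im[135:285,265:445],None,fx=4,fy=4,interpolation=cv2.INTER_CUBIC))
E
```

```text
top (0.424021452665329, -0.1197444349527359) (0.013641882687807083, 0.08960306644439697) 80.49565124511719 [ 0.9854221  -0.17012757  0.42361516 -0.11978166]
tray [222.50630603 197.01162437] ((0.5509860515594482, 0.18995490670204163), (0.2443004995584488, 0.2824551463127136), 80.20040893554688)
tray [ 80.4380586  205.27095825] ((0.5361654162406921, 0.5111664533615112), (0.28212687373161316, 0.23006071150302887), 0.7749128341674805)
scene (0.4293297529220581, -0.11876079440116882) (0.024968009442090988, 0.09285034984350204) 80.42018127441406 [ 0.9788328  -0.20466171  0.42610925 -0.11833103]
```

View pics/crop.png

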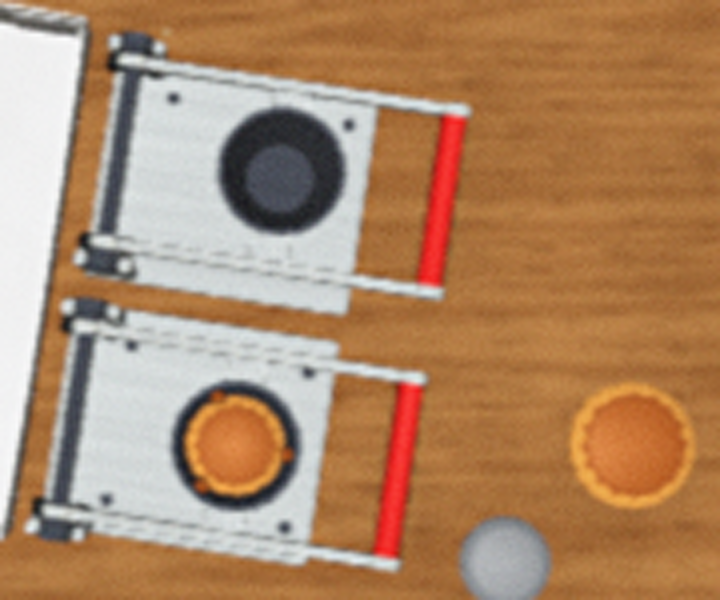

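The crop confirms it: golden cake with three nubs in the near mould, and the far mould's cup is empty. Both moulds lie at about -9.7°.

```bash
python3 - <<'E'
from h import *
s=get_state();M=rot(s['orientation']);print(M.round(3))
for y in([.168,.986,0],[-.168,-.986,0]):
    x=np.array([0,0,-1.]);y=np.array(y);T=np.stack([x,y,np.cross(x,y)],1)
    print((R.from_matrix(T@M.T).as_rotvec()/(np.pi/2)).round(4))
print((np.array([.424,-.1197,.2])-s['position'])/.15)
E
```

```text
[[-0.001  0.44  -0.898]
 [ 0.002 -0.898 -0.44 ]
 [-1.    -0.002 -0.   ]]
[ 0.0000e+00 -1.4000e-03  1.6024e+00]
[-0.0011 -0.     -0.3976]
[ 1.14037613  2.64096353 -0.20359512]
```

Call:
carry_out(translation=[[0.25,0.3,0],[0.5,0.6,0],[0.75,0.8,0],[1,1,0],[1,1,0]], angular=[[0,0,-0.08],[0,0,-0.16],[0,0,-0.24],[0,0,-0.32],[0,0,-0.398]], hand=0.1, newtons=20)

```text
clock: 0.6
position: [0.4058, -0.3621, 0.2303]
orientation: [-2.132, 0.178, 2.129]
wrist_force: [-0.0, 0.1, 0.3]
grip_width: 0.556
```

Call:
carry_out(translation=[[0.05,0.3,0],[0.1,0.6,0],[0.14,0.85,0],[0.14,1,0],[0.14,1,0]], angular=[[0,0,0],[0,0,0],[0,0,0],[0,0,0],[0,0,0]])

```text
clock: 1.1
position: [0.4262, -0.2089, 0.23]
orientation: [-2.132, 0.172, 2.131]
wrist_force: [0.0, -0.4, -0.1]
grip_width: 0.554
```

```bash
cat > st.py <<'E'
from h import *
import sys
s=get_state();M=rot(s['orientation'])
x=np.array([0,0,-1.]);y=np.array([-.168,-.986,0]);T=np.stack([x,y,np.cross(x,y)],1)
g=np.array([eval(a) for a in sys.argv[1:4]]) if len(sys.argv)>3 else s['position']
print('t',round(s['clock'],2),'pos',s['position'].round(4),'w',round(s['grip_width'],3),'F',s['wrist_force'].round(1),'q',s['qpos'].round(2))
print('shift',((g-s['position'])/.15).round(3),'turn',(R.from_matrix(T@M.T).as_rotvec()/(np.pi/2)).round(4))
E
python3 st.py .424 -.1197 .15
```

```text
t 1.1 pos [ 0.4262 -0.2089  0.23  ] w 0.554 F [ 0.  -0.4 -0.1] q [-0.61  0.13  1.71  0.01  1.31  1.13]
shift [-0.015  0.595 -0.533] turn [-0.0038  0.0005 -0.0012]
```

Call:
carry_out(translation=[[0,0.3,-0.2],[-0.015,0.5,-0.4],[-0.015,0.595,-0.533],[-0.015,0.595,-0.533]], angular=[[0,0,0],[0,0,0],[-0.004,0,-0.001],[-0.004,0,-0.001]])

```text
clock: 1.5
position: [0.4213, -0.1177, 0.1474]
orientation: [-2.127, 0.176, 2.14]
wrist_force: [-0.2, 0.3, 0.7]
grip_width: 0.548
```

```bash
python3 - <<'E'
from h import *
c=camera_model('wrist');im,d=grab_frame('wrist');cv2.imwrite('pics/w1.png',im)
f=200/np.tan(np.radians(c['vfov']/2));h,s,v=cv2.split(cv2.cvtColor(im,cv2.COLOR_BGR2HSV))
m=((h<6)|(h>174))&(s>150)&(v>60);k,l,st,ce=cv2.connectedComponentsWithStats(m.astype('uint8'))
for i in range(1,k):
    if st[i,4]<300: continue
    vv,uu=np.nonzero(l==i);a,b=uu-c['cx'],vv-c['cy'];r=np.hypot(a,b);t=r/f
    D=np.stack([np.sin(t)*a/r,-np.sin(t)*b/r,-np.cos(t)],-1)@rot(c['orientation']).T
    e=np.array(c['eye']);P=(e+D*((.080-e[2])/D[:,2])[:,None])[:,:2].astype('float32')
    print(st[i],ce[i],cv2.minAreaRect(P))
E
python3 st.py .424 -.1197 .059
```

```text
[ 323    0   20   70 1400] [332.5  34.5] ((0.542864978313446, -0.13995681703090668), (0.012636630795896053, 0.04894744232296944), 80.50774383544922)
[ 320  146   19  119 2142] [328.8557423  203.54575163] ((0.4218495488166809, -0.11730677634477615), (0.013169708661735058, 0.09232426434755325), 80.1935806274414)
t 1.55 pos [ 0.4232 -0.1196  0.1491] w 0.55 F [ 0.5 -0.7  0.1] q [-0.43  0.14  1.91 -0.    1.1   1.3 ]
shift [ 0.005 -0.001 -0.601] turn [-0.     -0.0011 -0.0012]
```

View pics/w1.png

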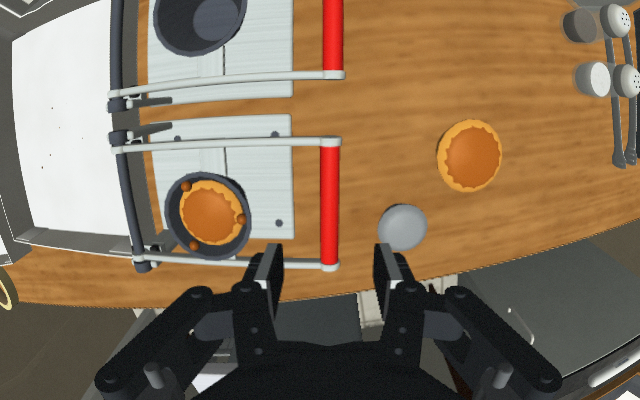

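The wrist view shows the bar running vertically at u≈329, midway between the jaws, with the cake in the cup at (210,212). The two cameras agree within 2 mm, so I'll descend and close.

Call:
carry_out(translation=[[0,0.005,-0.15],[-0.003,0.01,-0.3],[-0.003,0.01,-0.45],[-0.003,0.01,-0.55],[-0.003,0.01,-0.6],[-0.003,0.01,-0.6]], angular=[[0,0,0],[0,0,0],[0,0,0],[0,0,0],[0,0,0],[0,0,0]])

```text
clock: 2.15
position: [0.4234, -0.1195, 0.0591]
orientation: [-2.132, 0.18, 2.136]
wrist_force: [0.8, -0.1, 0.6]
grip_width: 0.548
```

Call:
carry_out(translation=[[0,0,0],[0,0,0],[0,0,0],[0,0,0],[0,0,0],[0,0,0]], angular=[[0,0,0],[0,0,0],[0,0,0],[0,0,0],[0,0,0],[0,0,0]], hand=-1, newtons=20)

```text
clock: 2.75
position: [0.4248, -0.119, 0.0602]
orientation: [-2.135, 0.18, 2.131]
wrist_force: [1.7, 4.6, 5.0]
grip_width: 0.154
```

```bash
python3 st.py .4225 -.1185 .059
```

```text
t 2.75 pos [ 0.4248 -0.119   0.0602] w 0.154 F [1.7 4.6 5. ] q [-0.43  0.25  2.03  0.    0.85  1.31]
shift [-0.016  0.004 -0.008] turn [ 0.0001  0.0011 -0.    ]
```

```bash
cat > arc.py <<'E'
from h import *
import sys
H0=np.array([.4240,-.1185,.0592]);p=np.array([.168,.986,0])
s=get_state();M=rot(s['orientation']);q=s['position']
x=np.array([0,0,-1.]);y=np.array([-.168,-.986,0]);T=np.stack([x,y,np.cross(x,y)],1)
d=q-H0;print('t',round(s['clock'],2),'F',s['wrist_force'].round(1),'w',round(s['grip_width'],3),'q6',s['qpos'][5].round(2),'theta',np.degrees(np.arctan2(d[2],.17-d@p)).round(1),'r',np.hypot(d[2],.17-d@p).round(4),'turn',(R.from_matrix(T@M.T).as_rotvec()/(np.pi/2)).round(3))
print([[float(v) for v in ((H0+.17*((1-np.cos(a))*p+np.array([0,0,np.sin(a)]))-q)/.15).round(3)] for a in np.radians([float(t) for t in sys.argv[1:]])])
E
python3 arc.py 1 3 6 10 15 20 25 30 35 40
```

```text
t 2.75 F [1.7 4.6 5. ] w 0.154 q6 1.31 theta 0.3 r 0.1704 turn [ 0.     0.001 -0.   ]
[[-0.006, 0.004, 0.013], [-0.005, 0.005, 0.053], [-0.005, 0.01, 0.112], [-0.003, 0.021, 0.19], [0.001, 0.042, 0.287], [0.006, 0.071, 0.381], [0.012, 0.108, 0.472], [0.02, 0.153, 0.56], [0.029, 0.206, 0.643], [0.039, 0.265, 0.722]]
```

Call:
carry_out(translation=[[-0.006,0.004,0.013],[-0.005,0.005,0.053],[-0.005,0.01,0.112],[-0.003,0.021,0.19],[0.001,0.042,0.287],[0.006,0.071,0.381],[0.012,0.108,0.472],[0.02,0.153,0.56],[0.029,0.206,0.643],[0.039,0.265,0.722]], angular=[[0,0,0],[0,0,0],[0,0,0],[0,0,0],[0,0,0],[0,0,0],[0,0,0],[0,0,0],[0,0,0],[0,0,0]])

```text
clock: 3.75
position: [0.4311, -0.0824, 0.1706]
orientation: [-2.142, 0.187, 2.134]
wrist_force: [1.8, -7.8, 2.2]
grip_width: 0.157
```

```bash
python3 arc.py 45 50 55 60 65 70 75 80 85 88; python3 -c "
from h import *
im,d=grab_frame('scene');cv2.imwrite('pics/s2.png',im[120:320,200:520])"
```

```text
t 3.75 F [ 1.8 -7.8  2.2] w 0.157 q6 1.4 theta 39.9 r 0.1737 turn [ 0.005  0.002 -0.001]
[[0.009, 0.087, 0.059], [0.021, 0.159, 0.125], [0.034, 0.236, 0.186], [0.048, 0.318, 0.239], [0.063, 0.405, 0.284], [0.078, 0.495, 0.322], [0.094, 0.588, 0.352], [0.11, 0.683, 0.373], [0.127, 0.78, 0.386], [0.137, 0.838, 0.39]]
```

View pics/s2.png

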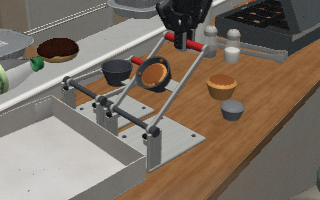

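The mould is swinging with the cake in it (crop px 153,75). Continuing.

Call:
carry_out(translation=[[0.009,0.087,0.059],[0.021,0.159,0.125],[0.034,0.236,0.186],[0.048,0.318,0.239],[0.063,0.405,0.284],[0.078,0.495,0.322],[0.094,0.588,0.352],[0.11,0.683,0.373],[0.127,0.78,0.386],[0.137,0.838,0.39]], angular=[[0,0,0],[0,0,0],[0,0,0],[0,0,0],[0,0,0],[0,0,0],[0,0,0],[0,0,0],[0,0,0],[0,0,0]])

```text
clock: 4.8
position: [0.4525, 0.0442, 0.2323]
orientation: [-2.147, 0.187, 2.13]
wrist_force: [3.5, -2.5, 1.1]
grip_width: 0.149
```

```bash
python3 arc.py 91 95 99 103 107 111 115 119 122 125
```

```text
t 4.8 F [ 3.5 -2.5  1.1] w 0.149 q6 1.69 theta 88.4 r 0.1732 turn [ 0.006  0.005 -0.002]
[[0.004, 0.052, -0.021], [0.017, 0.13, -0.025], [0.03, 0.208, -0.035], [0.043, 0.284, -0.05], [0.056, 0.36, -0.07], [0.068, 0.433, -0.096], [0.081, 0.505, -0.127], [0.093, 0.575, -0.163], [0.101, 0.625, -0.193], [0.109, 0.674, -0.226]]
```

Call:
carry_out(translation=[[0.004,0.052,-0.005],[0.017,0.13,-0.012],[0.03,0.208,-0.024],[0.043,0.284,-0.042],[0.056,0.36,-0.065],[0.068,0.433,-0.093],[0.081,0.505,-0.127],[0.093,0.575,-0.163],[0.101,0.625,-0.193],[0.109,0.674,-0.226]], angular=[[0,0,0],[0,0,0],[0,0,0],[0,0,0],[0,0,0],[0,0,0],[0,0,0],[0,0,0],[0,0,0],[0,0,0]])

```text
clock: 5.8
position: [0.4694, 0.1461, 0.1975]
orientation: [-2.148, 0.187, 2.13]
wrist_force: [5.7, -1.4, -0.5]
grip_width: 0.151
```

```bash
python3 arc.py 128 132 136 140 144 148 152 156 159 161
```

```text
t 5.8 F [ 5.7 -1.4 -0.5] w 0.151 q6 1.91 theta 125.5 r 0.1698 turn [ 0.006  0.005 -0.002]
[[0.005, 0.041, -0.029], [0.015, 0.101, -0.08], [0.024, 0.157, -0.135], [0.033, 0.209, -0.194], [0.041, 0.257, -0.256], [0.049, 0.301, -0.321], [0.056, 0.34, -0.39], [0.061, 0.374, -0.461], [0.065, 0.397, -0.516], [0.067, 0.41, -0.553]]
```

Call:
carry_out(translation=[[0.01,0.041,-0.029],[0.025,0.101,-0.08],[0.034,0.157,-0.135],[0.043,0.209,-0.194],[0.051,0.257,-0.256],[0.059,0.301,-0.321],[0.066,0.34,-0.39],[0.071,0.374,-0.461],[0.075,0.397,-0.516],[0.077,0.41,-0.553]], angular=[[0,0,0],[0,0,0],[0,0,0],[0,0,0],[0,0,0],[0,0,0],[0,0,0],[0,0,0],[0,0,0],[0,0,0]])

```text
clock: 6.8
position: [0.4799, 0.2078, 0.1133]
orientation: [-2.145, 0.188, 2.133]
wrist_force: [-2.6, 1.7, -1.0]
grip_width: 0.151
```

```bash
python3 arc.py 163 165 167 169 171 173 174.5 176 177.5 178.5
```

```text
t 6.8 F [-2.6  1.7 -1. ] w 0.151 q6 2.03 theta 161.4 r 0.17 turn [ 0.006  0.003 -0.002]
[[-0.0, 0.011, -0.029], [0.001, 0.021, -0.067], [0.003, 0.031, -0.106], [0.004, 0.039, -0.144], [0.006, 0.046, -0.183], [0.006, 0.051, -0.222], [0.007, 0.054, -0.252], [0.007, 0.057, -0.281], [0.008, 0.058, -0.311], [0.008, 0.059, -0.331]]
```

Call:
carry_out(translation=[[0,0.011,-0.029],[0.001,0.021,-0.067],[0.003,0.031,-0.106],[0.004,0.039,-0.144],[0.006,0.046,-0.183],[0.006,0.051,-0.222],[0.007,0.054,-0.252],[0.007,0.057,-0.281],[0.008,0.058,-0.311],[0.008,0.059,-0.331]], angular=[[0,0,0],[0,0,0],[0,0,0],[0,0,0],[0,0,0],[0,0,0],[0,0,0],[0,0,0],[0,0,0],[0,0,0]])

```text
clock: 7.8
position: [0.4813, 0.2162, 0.0632]
orientation: [-2.146, 0.188, 2.134]
wrist_force: [0.5, -4.4, -0.4]
grip_width: 0.154
```

```bash
python3 arc.py 179 180 181
```

```text
t 7.8 F [ 0.5 -4.4 -0.4] w 0.154 q6 2.04 theta 178.6 r 0.1696 turn [ 0.007  0.003 -0.002]
[[-0.001, 0.004, -0.007], [-0.001, 0.004, -0.027], [-0.001, 0.004, -0.047]]
```

Call:
carry_out(translation=[[0,0,-0.01],[0,0,-0.02],[0,0,-0.03],[0,0,-0.04],[0,0,-0.04],[0,0,-0.04]], angular=[[0,0,0],[0,0,0],[0,0,0],[0,0,0],[0,0,0],[0,0,0]])

```text
clock: 8.4
position: [0.4816, 0.2162, 0.0617]
orientation: [-2.149, 0.188, 2.13]
wrist_force: [-7.2, -6.3, 28.9]
grip_width: 0.153
```

```bash
python3 arc.py 180; python3 -c "
from h import *
im,d=grab_frame('scene');cv2.imwrite('pics/s3.png',cv2.resize(im[100:340,150:470],None,fx=2,fy=2))"
```

```text
t 8.4 F [-7.2 -6.3 28.9] w 0.153 q6 2.04 theta 179.1 r 0.1697 turn [ 0.007  0.005 -0.002]
[[-0.004, 0.004, -0.017]]
```

View pics/s3.png

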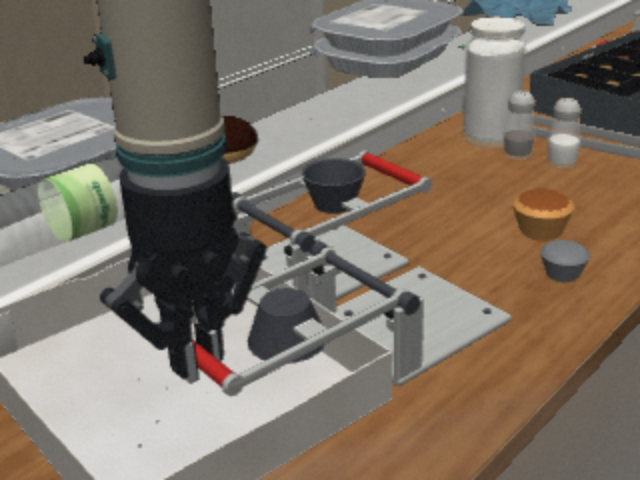

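The mould is upside down on its stops (29 N upward reaction), nothing has fallen into the tray, and it has been held there over 0.2 s. Now the knock: lift about 30 mm, then open.

Call:
carry_out(translation=[[0,0,0.04],[0,-0.002,0.08],[0,-0.006,0.12],[0,-0.011,0.16],[0,-0.018,0.2],[0,-0.018,0.22],[0,-0.018,0.22]], angular=[[0,0,0],[0,0,0],[0,0,0],[0,0,0],[0,0,0],[0,0,0],[0,0,0]])

```text
clock: 9.15
position: [0.4811, 0.2133, 0.0947]
orientation: [-2.148, 0.188, 2.132]
wrist_force: [-2.2, -1.8, -4.0]
grip_width: 0.155
```

Call:
carry_out(translation=[[0,0,0],[0,0,0],[0,0,0],[0,0,0],[0,0,0]], angular=[[0,0,0],[0,0,0],[0,0,0],[0,0,0],[0,0,0]], hand=0.1)

```text
clock: 9.65
position: [0.4813, 0.2135, 0.0948]
orientation: [-2.148, 0.188, 2.131]
wrist_force: [0.1, -0.4, 0.6]
grip_width: 0.549
```

```bash
python3 arc.py 180; cat > look.py <<'E'
from h import *
import sys
im,d=grab_frame('scene');h,s,v=cv2.split(cv2.cvtColor(im,cv2.COLOR_BGR2HSV))
m=(h>7)&(h<22)&(s>130)&(v>70);m[:, :240]=0;m[:230]=0;m[300:]=0;m[:,350:]=0
print('orange px near cup',m.sum(),np.argwhere(m).mean(0) if m.any() else '')
cv2.imwrite('pics/%s.png'%sys.argv[1],cv2.resize(im[200:310,220:380],None,fx=3,fy=3))
E
python3 look.py s4
```

```text
t 9.65 F [ 0.1 -0.4  0.6] w 0.549 q6 2.04 theta 168.0 r 0.1707 turn [ 0.007  0.004 -0.002]
[[-0.001, 0.022, -0.238]]
orange px near cup 530 [283.17735849 307.16226415]
```

View pics/s4.png

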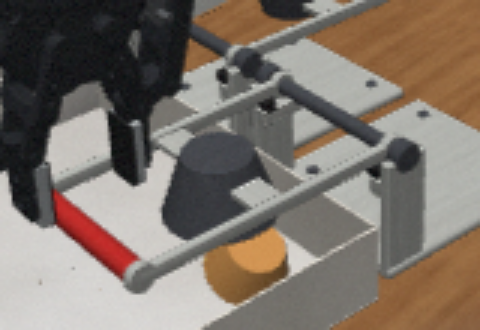

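The first knock did it: the cake lies tilted on the tray floor under the mould (crop px 247,265). Retracting straight up, then a final check.

Call:
carry_out(translation=[[0,0,0.15],[0,0,0.35],[0,0,0.6],[0,0,0.85],[0,0,1],[0,0,1],[0,0,1],[0,0,1]], angular=[[0,0,0],[0,0,0],[0,0,0],[0,0,0],[0,0,0],[0,0,0],[0,0,0],[0,0,0]])

```text
clock: 10.5
position: [0.4802, 0.2131, 0.2431]
orientation: [-2.145, 0.189, 2.135]
wrist_force: [0.7, -0.0, -0.1]
grip_width: 0.548
```

```bash
python3 st.py; python3 - <<'E'
from h import *
im,W=cloud('scene');h,s,v=cv2.split(cv2.cvtColor(im,cv2.COLOR_BGR2HSV))
m=(h>7)&(h<22)&(s>130)&(v>70);m[:,:200]=0;m[:230]=0;m[300:]=0;m[:,350:]=0
P=W[m];print(m.sum(),np.argwhere(m).mean(0),np.nanmedian(P,0),np.nanpercentile(P,[3,97],axis=0))
r=((h<8)|(h>172))&(s>130)&(v>50);r[:,:150]=0;r[:,330:]=0;r[:200]=0
print('handle',np.nanmedian(W[r],0))
q=np.nanmedian(P,0)[:2]-[.551,.19];print('in tray',q@[.985,-.17],q@[.17,.985])
cv2.imwrite('pics/s5.png',cv2.resize(im[150:310,220:440],None,fx=3,fy=3))
E
```

```text
t 10.5 pos [0.4802 0.2131 0.2431] w 0.548 F [ 0.7 -0.  -0.1] q [ 0.29  0.19  1.59 -0.01  1.36  2.03]
shift [0. 0. 0.] turn [ 0.0072  0.0025 -0.0023]
516 [284.1627907  304.93217054] [0.44776572 0.13986648 0.02180584] [[ 3.92640574e-01 -6.27582071e-02  4.96332961e-04]
 [ 5.18082289e-01  1.53184800e-01  3.48649943e-02]]
handle [0.47892868 0.21990218 0.08480786]
in tray -0.0931630652592763 -0.06693134541858185
```

View pics/s5.png

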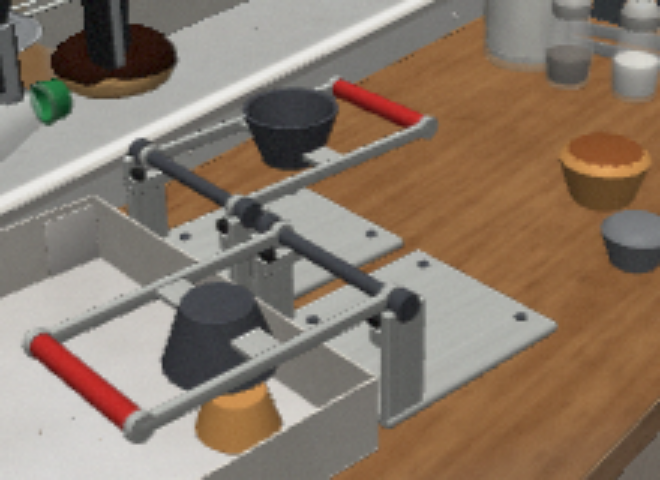

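The cake sits upside down and flat on the tray floor (crop px 238,415), the mould is on its stops and the spare is upright. I'll wait briefly so it settles, then hand in.

Call:
carry_out(translation=[[0,0,0],[0,0,0],[0,0,0],[0,0,0],[0,0,0],[0,0,0]], angular=[[0,0,0],[0,0,0],[0,0,0],[0,0,0],[0,0,0],[0,0,0]])

```text
clock: 11.15
position: [0.4803, 0.2131, 0.243]
orientation: [-2.145, 0.189, 2.135]
wrist_force: [-0.4, -0.1, -0.2]
grip_width: 0.553
```

```bash
python3 look.py s6; python3 -c "
from rig import job;print(job.job_done())"
```

```text
orange px near cup 514 [284.24124514 304.88326848]
the job is handed in; nothing more can be done
None
```

The job is done and handed in at about 11 s of the 51 s allowed; no verdict is reported. I gripped the red handle of the near mould (the one with the golden cake), swung it over slowly onto its stops, and held it there. One lift of about 33 mm and release then dropped the cake into the tray.

**Last checks:**
- **Cake:** it lies upside down on the tray floor at about (-0.09, -0.07) m in the tray frame. Its image had not moved between 10.5 s and 11.15 s.
- **Moulds:** the full mould's handle top is at z ≈ 0.085 m, so it is resting on its stops. The spare mould is still upright.
- **Robot:** it is clear of everything, with wrist force near 0 N. The highest wrist force in the readings after each move was about 30 N, from pressing lightly on the stops.

**Not seen directly:** before the knock, the cup's inside was hidden from the camera. That the cake was still in it is inferred from no cake showing in the tray then and its dropping out on the knock.

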